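Fetch a bead jar from under the display shelf with a reacher

ROBOT

A 6-joint arm with a two-finger parallel gripper is mounted at the origin on the work surface. World frame = base frame: x ahead of the robot, y to its left, z up, the work surface at z = 0. Lengths are in mm, angles in degrees, forces in N, time in s.
With the tool pointing down it reaches from about 350 to 850 mm from the base axis. Payload 8.1 kg.
Tool frame: the origin (TCP) lies midway between the tips of the shut fingers; the grasp point (between the pads) lies 19 mm behind it (r.pinch_z is the distance from the TCP to the grasp point, in mm); z points along the fingers, y is the line along which they close (so a half turn about z gives the same grasp; the last joint's range is limited). The gripper opens to 85 mm and grips with 20 to 120 N. Pads are 22 mm wide; open, the fingers measure 114 mm over their backs; the gripper's body (76 mm by 85 mm) begins 54 mm behind the grasp point. The pads swing forward as they close: fully open they stand 13 mm farther back than shut.
Start: joints at [61.57, 7.471, 85.268, -0, 87.261, -4.893], TCP at [239.585, 550.095, 231.292] pointing down, gripper open.
Joint ranges: [-169.43, 169.43], [-51.17, 129.36], [1.28, 143.12], [-76.62, 256.62], [0, 156.53], [-152.29, 152.29]. Speed limits (degrees/s): [136.94, 136.94, 159.86, 180, 180, 180].

INTERFACE

Orientations are given as [roll, pitch, yaw] about the fixed x, y, z axes, in that order (R = Rz(yaw) Ry(pitch) Rx(roll)).
In Python, from bench import sensors, optics, job, r gives the robot as it stands.
- The arm moves only by the tool play_rows, never from a script. Its argument "motion" is a list that holds one entry, the list of rows, each a list of 6 numbers: the shift along the tool's x, y, z in cm, then the turn, a rotation vector about the tool's x, y, z in degrees. In form: [[[x, y, z, ax, ay, az], ...]]. A call has 1 to 5 rows; each row is the pose to reach, as a shift and turn from the pose commanded when the call began, along the tool's axes at that moment; what a row does not reach only later rows make up. A row lasts 1/10 s, in which the tool goes at most 50 mm and 8.59 degrees, less where a joint would pass 70% of its speed; a pose out of reach is approached as far as the arm can. A call with a gripper value outside its range is refused whole. "jaw" is the opening, from 0 (shut) to 1 (fully open), set as the call begins (left out, the last holds). The fingers move at their own pace and stop on an object; "squeeze" is the grip in N (left out, the last holds). Time passes only in rows, so rows that repeat a pose let the fingers close. It gives the time, the measured TCP pose, the force, the opening and the grip force at its end, in the units of the state.
- sensors.sense(): the state, without advancing time (a new reading comes with each control period).
- optics.snapshot(name): name is "scene" or "side" or "wrist"; returns a dict with "pixels" (384x512x3 uint8, red, green, blue), "mtx" (3x3 intrinsics, pixels), "k1" (the pictures are not rectified: a ray, as slopes to the right and down, at radius r is drawn at 1 + k1 r^2 times it, then the intrinsics apply), "R" (3x3) and "t" (3): a world point X has camera coordinates R X + t; the wrist camera has in their place "T_tool_cam" (4x4, takes a point from camera to tool coordinates, whose origin is the TCP and whose axes are the flange's). Camera axes: x right, y down, z forward; pixel columns grow to the right and rows downward; lengths in mm; the calibration is good to about 2 mm. A picture is of the moment at which its call begins: read the wrist's pose just before it. There is no depth.
- job.hand_in(): hands the job in; it is judged then, once.
The state is a dict: "time": time; "joint_pos": joint angles; "qd": joint speeds; "joint_efforts": joint torques, N m; "tool_pos": TCP position; "tcp_rot": TCP orientation; "ft_force": force on the tool from outside, world axes, zero at the start; "wrist_torque": the same for the moment, N m; "finger_gap": finger opening in mm; "grip_force": force on a finger pad.
Only numpy, scipy, OpenCV 4.12 (cv2) and the standard library are available. Lean on these libraries where they do the work, as an engineer would, in place of code of your own. Each camera call takes 0.05 s, during which the arm holds its last target. There are 200 camera calls.

TASK

A small glass jar of metal beads has slid to the back of the low gap under the clear display shelf, too far in for fingers. Take up the hand reacher, run its jaws in over the jar, squeeze the trigger so that both jaws grip it where it stands, draw the jar out standing until all of it is in front of the shelf, then let go of it and leave the reacher lying flat on the table. Go gently (the glass cracks if it is squeezed or shoved hard, and the clear shelf must not be rammed), touch the jar with nothing but the reacher, and leave the other things where they are.

Things in the scene. Friction and masses are not known exactly. Their poses are not given: they have to be found in the camera images.
- reacher: Hand reacher lying flat: 248 mm long, grey and black plastic, aluminium shaft, 340 g in all, balancing about 35 mm ahead of its origin. Origin: on the underside below the grip's middle; x runs to the jaws, z up. Widest part is the head with the jaws: 84 mm, 30 mm high. It stands level on its grip and on a foot under the head and may be slid along the table.
- grip (a point): Middle of the reacher's grip, 30 mm above its underside. Grip block x -80 to +50, 48 mm high, 56 mm wide at rest: fixed handle face at y +28 (x -65 to +45), trigger face at y -28. Take it from above, a finger on each, closing along its y. Closing lightly, to 53 mm or so, carries the tool with its jaws still open.
- trigger: Spring trigger plate, outer face at y -28 in the reacher's frame at rest, x -30 to +30, z 4 to 48. Slides up to 17 mm to the fixed handle (+y); the spring takes 5 N at first, 9 N at full travel. Origin: the reacher's when released. Jaw force is a third to half of the finger force beyond the spring. As fingers close evenly, squeezing by c shifts the whole tool c/2 to its -y.
- jaws (a point): Point of the reacher midway between the jaws, 160 mm ahead of its origin, 20 mm above its underside: the jar's axis comes here when the jar touches the rubber stop between the jaws. The stop's face is 19 mm behind this point and 20 mm wide.
- jaw_left: Left (+y) jaw, a flat rubber-faced plate, x 136 to 168, z 9 to 29 in the reacher's frame, so its tip is 8 mm past point jaws. Origin and axes: the reacher's when open; moves 1 mm inward per mm of trigger. Each rubber face sits on a screw and stands, open, anywhere from 27 to 33 mm from the middle; this pose does not show it, so where it bites must be felt.
- jaw_right: Right (-y) jaw, the mirror image; shifts along the reacher's +y as it closes.
- jar: Upright brown glass jar full of metal beads: glass 38 mm across and 36 mm high, dark steel lid 33 mm across, 46 mm high in all; 320 g, give or take 30 percent. Origin: centre of its underside, z up. The glass cracks when one jaw presses it with over 10 N, or the reacher's jaws and stop together with over 22 N; under about 2 N a jaw it may slip.
- shelf: Clear acrylic shelf, fixed, 340 mm wide (y), 110 deep (x), 68 high. Origin: on the table, middle of its footprint; x points from its open front to its back. Gap below the top: 62 mm high, open only at the front (x -55); back wall's inner face x +49, side walls' y +-164. The jar starts at x -5 to +20, within 30 mm of y 0. It must not be pushed with over 10 N.
- tin: Bystander in the gap: small square grey tin with a steel lid, 50 x 50 x 50 mm, near one side wall of the shelf. Origin: centre of its underside.
- dishes: Bystander in the gap: stack of three small round steel dishes, 52 mm across, 36 mm high, near the other side wall. Origin: centre of its underside.
- steel_dish: Bystander: open steel bowl on the table, 90 mm across, 22 mm high. Origin: centre of its underside.
- glue: Bystander: white glue bottle on the table, 40 mm across, 90 mm high. Origin: centre of its underside.
- brooch_a: Bystander: gilt brooch lying on the table, 44 mm across, 16 mm high. Origin: centre of its underside.
- brooch_b: Bystander: the other gilt brooch, 44 mm across, 16 mm high. Origin: centre of its underside.

How it is judged (in metres and radians):
On the way, in this order (a step that is already met when the one before it is completed fails the run):
1. both jaws grip the jar (over 1 N each) while it still stands wholly inside the gap (contact force between each of jaw_left, jaw_right and jar above 1 N and x of jar in the frame of shelf above -0.036 m), for 0.3 s.
2. the jar, still gripped by both jaws, has been drawn wholly in front of the shelf (contact force between each of jaw_left, jaw_right and jar above 0.3 N and x of jar in the frame of shelf below -0.075 m), for 0.1 s.
At the end, for the whole second after the job is handed in: The jar stands upright (0.1 rad) and still on the table, axis 75 to 200 mm in front of the shelf's middle line and within 150 mm of its centre sideways; the jaws press it with under 0.3 N; the reacher lies flat (0.1 rad, underside within 8 mm of the table) and still (x of jar in the frame of shelf between -0.2 and -0.075 m and y of jar in the frame of shelf between -0.15 and 0.15 m and angle between each of jar, reacher's own z axis and vertical below 0.1 rad and height (world z) of jar below 0.006 m and linear speed of each of jar, reacher below 0.02 m/s and contact force between each of jaw_left, jaw_right and jar below 0.3 N and height (world z) of reacher below 0.008 m); the robot touches nothing.
It fails at once if a jaw presses on the jar with more than 10 N, or the whole reacher with more than 22 N (contact force between any of jaw_left, jaw_right and jar above 10 N or contact force between reacher and jar above 22 N).
It fails at once if the fingers or arm touch the jar (over 0.5 N) (contact force between any of the fingers, the arm and jar above 0.5 N).
It fails at once if the shelf is pushed by the reacher, fingers or arm with over 10 N (contact force between any of reacher, the fingers, the arm and shelf above 10 N).
It fails at once if the jar tips by more than 0.35 rad (angle between jar's own z axis and vertical above 0.35 rad).
It fails at once if a bystander is moved by more than 15 mm (distance of any of tin, dishes, steel_dish, glue, brooch_a, brooch_b from where it was at the start of the episode above 0.015 m).
It also fails if it takes over 48 s, if anything falls off the work surface, if the arm or the gripper's body presses on something with over 40 N, if the wrist force passes 120 N, or if a joint passes its speed limit or range.

## Working session

There is one attempt and no reset: what is moved stays moved. The work goes in short steps, Python scripts to look and compute and a tool call to move; the robot and the scene stay as the last step left them, time stands still between calls to the robot, and variables do not carry over. Pictures are saved under pics/ and viewed, at most 13 in all, crops included, and the job is handed in when it is done.

Besides the shell and the picture viewer there is one more tool, called by a JSON object that holds its "method" and its "body". play_rows: Moves the arm, as the interface text tells. Its arguments: {"type":"object","properties":{"motion":{"type":"array","items":{"type":"array","items":{"type":"array","items":{"type":"number"}}}},"jaw":{"type":"number"},"squeeze":{"type":"number"}},"required":["motion"]}

```bash
mkdir -p pics
cat > h.py <<'E'
import numpy as np, cv2
from bench import sensors, optics, job, r
from scipy.spatial.transform import Rotation as Ro
def ray(s,u,v,tool=None):
    K=s["mtx"]; p=np.array([[(u-K[0,2])/K[0,0],(v-K[1,2])/K[1,1]]])
    d=p[0]; q=d.copy()
    for _ in range(30): q=d/(1+s["k1"]*(q@q))
    c=np.array([q[0],q[1],1.])
    R=np.array(s["R"]);t=np.array(s["t"])
    return -R.T@t, R.T@c
def onz(s,u,v,z):
    o,d=ray(s,u,v); return o+d*(z-o[2])/d[2]
def proj(s,X):
    c=np.array(s["R"])@np.array(X,float)+np.array(s["t"]); q=c[:2]/c[2]; q=q*(1+s["k1"]*(q@q))
    K=s["mtx"]; return q*[K[0,0],K[1,1]]+[K[0,2],K[1,2]]
def snap(n):
    st=sensors.sense(); s=dict(optics.snapshot(n)); s["mtx"]=np.array(s["mtx"])
    if n=="wrist":
        T=np.eye(4);T[:3,:3]=Ro.from_euler("xyz",st["tcp_rot"],degrees=True).as_matrix();T[:3,3]=st["tool_pos"]
        C=T@np.array(s["T_tool_cam"]); s["R"]=C[:3,:3].T; s["t"]=-C[:3,:3].T@C[:3,3]
    return s
E
python3 - <<'E'
from h import *
print(sensors.sense())
ims=[]
for n in("scene","side","wrist"):
    s=snap(n); cv2.imwrite(f"pics/{n}0.png",cv2.cvtColor(np.array(s["pixels"]),cv2.COLOR_RGB2BGR))
    print(n,s["mtx"].tolist(),s["k1"],np.round(-s["R"].T@s["t"]) if 1 else 0)
E
```

```text
{'time': 0.0, 'joint_pos': array([ 6.15706812e+01,  7.51557566e+00,  8.53283869e+01, -8.51886935e-04,
        8.72614491e+01, -4.89177731e+00]), 'qd': array([ 0.07110469, -0.01778121, -0.01967227,  0.00656048,  0.07196311,
       -0.02506659]), 'joint_efforts': array([-2.04269425e-03, -5.69417524e+01, -5.00540578e+01, -6.34327862e-04,
        1.52619526e-02, -1.64378821e-05]), 'tool_pos': array([239.32296295, 549.61258444, 230.2481081 ]), 'tcp_rot': array([-1.79894900e+02, -8.14112301e-03,  1.56462493e+02]), 'ft_force': array([ 0.30755661,  0.16513298, -0.3478777 ]), 'wrist_torque': array([-0.02196619,  0.00722971,  0.03439281]), 'grip_force': 0.0, 'finger_gap': 85.63275310466429}
scene [[443.2456523178035, 0.0, 261.00031447607813], [0.0, 443.2456523178035, 193.33730224484972], [0.0, 0.0, 1.0]] -0.09893055215060742 [1018.  526. 1056.]
side [[362.83384969407916, 0.0, 256.4849209121179], [0.0, 362.83384969407916, 193.2030462443308], [0.0, 0.0, 1.0]] -0.0010011612160186244 [ 522. -850.  737.]
wrist [[340.72548391894503, 0.0, 261.79376969449424], [0.0, 340.72548391894503, 187.18498943612613], [0.0, 0.0, 1.0]] -0.10015229397599582 [163. 584. 372.]
```

View pics/scene0.png

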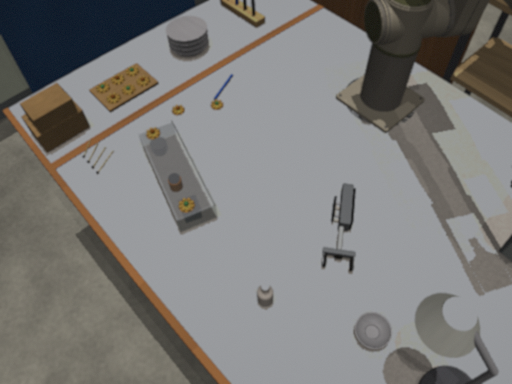

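View pics/side0.png

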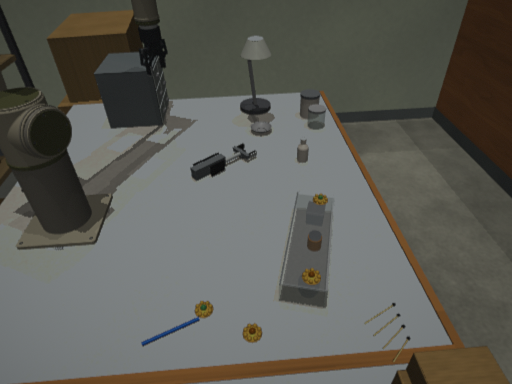

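The scene view shows the reacher's grip at about (346,205) with its jaws at (338,258). The shelf is around (178,175) and the jar at (175,182). In the side view the jar is at (315,241), the shelf front edge is the left side and the reacher is at (225,162). Next I'll enlarge these areas.

Run:
```python
from h import *
a=cv2.imread("pics/scene0.png");b=cv2.imread("pics/side0.png")
def cr(i,x,y,w,h): return cv2.resize(i[y:y+h,x:x+w],(400,300),interpolation=cv2.INTER_CUBIC)
m=np.vstack([np.hstack([cr(a,120,115,140,105+0),cr(b,260,185,160,120)]),np.hstack([cr(a,290,175,140,105),cr(b,180,130,100,75)])])
cv2.imwrite("pics/mos.png",m)
S=snap("scene");D=snap("side")
for n,s,u,v,z in[("grip",S,347,190,48),("gripend",S,346,222,48),("grip",D,208,160,48),("jar lid",S,175,180,46),("jar lid",D,315,235,46),("jawL",S,324,258,29),("jawR",S,351,263,29)]:
    print(n,np.round(onz(s,u,v,z)))
```

```text
grip [393. 183.  48.]
gripend [471. 248.  48.]
grip [421. 212.  48.]
jar lid [ 719. -168.   46.]
jar lid [ 714. -181.   46.]
jawL [581. 275.  29.]
jawR [541. 331.  29.]
```

View pics/mos.png

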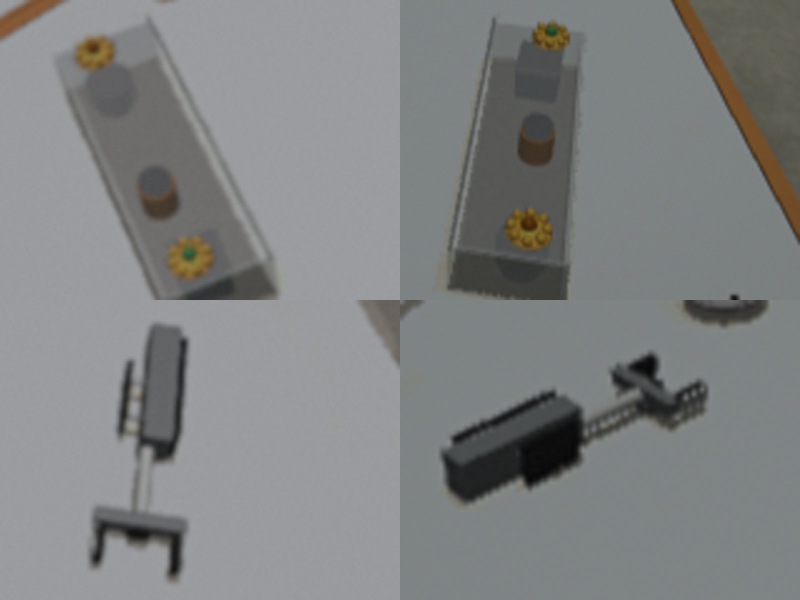

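The mosaic shows the jar upright mid-shelf with both brooches lying on the shelf top. The reacher's trigger plate is on the image-left side in the scene view, which is -y. Next: shelf corners, and the reacher's outline.

Run:
```python
from h import *
S=snap("scene");D=snap("side")
for s,P in((S,[(172.5,122),(139.3,134.3),(215.2,204.3),(175.3,219)]),(D,[(298,192),(333,199),(282,282.2),(327.2,289.8)])):
    for u,v in P: print((u,v),np.round(onz(s,u,v,68),0),np.round(onz(s,u,v,0),0))
def tri(p,q):
    o1,d1=ray(S,*p);o2,d2=ray(D,*q)
    A=np.stack([d1,-d2],1);t=np.linalg.lstsq(A,o2-o1,rcond=None)[0]
    a,b=o1+d1*t[0],o2+d2*t[1]; return np.round((a+b)/2,1),round(np.linalg.norm(a-b),1)
g=lambda s:(lambda hsv:cv2.inRange(hsv,(8,110,60),(32,255,255)))(cv2.cvtColor(np.array(s["pixels"]),cv2.COLOR_RGB2HSV))
for s,box in((S,(110,90,120,140)),(D,(180,180,170,170))):
    x,y,w,h=box; n,l,st,c=cv2.connectedComponentsWithStats(g(s)[y:y+h,x:x+w])
    for i in range(1,n):
        if st[i,4]>25: print("gilt",c[i]+[x,y],st[i,4], np.round(onz(s,*(c[i]+[x,y]),76)),np.round(onz(s,*(c[i]+[x,y]),8)))
# reacher dark blob
for s,box in((S,(300,170,80,110)),(D,(180,135,90,55))):
    x,y,w,h=box; gr=cv2.cvtColor(np.array(s["pixels"]),cv2.COLOR_RGB2GRAY)[y:y+h,x:x+w]; m=(gr<95).astype(np.uint8)
    n,l,st,c=cv2.connectedComponentsWithStats(m)
    for i in range(1,n):
        if st[i,4]>25: print("dark",st[i]+[x,y,0,0,0],c[i]+[x,y],np.round(onz(s,*(c[i]+[x,y]),30)))
```

```text
(172.5, 122) [ 603. -331.   68.] [ 574. -391.    0.]
(139.3, 134.3) [ 704. -360.   68.] [ 683. -421.    0.]
(215.2, 204.3) [694. -16.  68.] [672. -54.   0.]
(175.3, 219) [798. -52.  68.] [783. -92.   0.]
(298, 192) [694. -22.  68.] [711.  62.   0.]
(333, 199) [788. -65.  68.] [815.  15.   0.]
(282, 282.2) [ 604. -341.   68.] [ 612. -289.    0.]
(327.2, 289.8) [ 700. -371.   68.] [ 718. -322.   -0.]
gilt [121.40266667  96.50666667] 375 [ 660. -527.   76.] [ 636. -600.    8.]
gilt [143.00995025 110.23383085] 402 [ 644. -428.   76.] [ 618. -494.    8.]
gilt [216.49180328 104.7704918 ] 61 [ 465. -289.   76.] [ 426. -346.    8.]
gilt [177.81428571 109.74285714] 70 [ 564. -354.   76.] [ 533. -416.    8.]
gilt [152.58823529 133.32352941] 102 [ 676. -329.   76.] [ 652. -388.    8.]
gilt [186.07432432 205.03378378] 148 [754. -62.  76.] [ 736. -103.    8.]
gilt [319.77669903 199.80582524] 103 [747. -74.  76.] [770.   6.   8.]
gilt [311.02074689 276.45228216] 241 [ 670. -338.   76.] [ 685. -285.    8.]
gilt [203.40609137 309.31472081] 197 [ 430. -400.   76.] [ 420. -354.    8.]
gilt [251.85338346 332.70300752] 266 [ 527. -463.   76.] [ 528. -423.    8.]
dark [338 185  18  47 296] [346.81756757 211.10135135] [434. 222.  30.]
dark [331 197   5  25  62] [333.40322581 209.5       ] [457. 194.  30.]
dark [322 251  32  21 260] [338.33076923 258.21153846] [555. 301.  30.]
dark [190 143  67  38 936] [218.56410256 162.79594017] [455. 218.  30.]
```

{"method": "play_rows", "body": {"motion": [[[-12,-8,1,0,0,43],[-20,-14,2,0,0,43],[-26,-18,3,0,0,43],[-32,-22,3,0,0,43],[-32,-22,3,0,0,43]]]}}

```text
time: 0.85
tool_pos: [372.0, 336.9, 211.3]
tcp_rot: [180.0, -0.0, 113.2]
ft_force: [0.2, -0.4, -0.3]
finger_gap: 85.4
grip_force: 0.0
```

{"method": "play_rows", "body": {"motion": [[[0,0,0,0,0,42],[0,0,0,0,0,42],[0,0,0,0,0,42],[0,0,0,0,0,42],[0,0,0,0,0,42]]]}}

```text
time: 1.35
tool_pos: [371.4, 338.5, 211.4]
tcp_rot: [180.0, -0.0, 71.1]
ft_force: [-0.3, 0.5, -0.5]
finger_gap: 85.0
grip_force: 0.0
```

{"method": "play_rows", "body": {"motion": [[[0,0,0,0,0,34.5],[0,0,0,0,0,34.5],[0,0,0,0,0,34.5],[0,0,0,0,0,34.5],[0,0,0,0,0,34.5]]]}}

```text
time: 1.85
tool_pos: [371.3, 338.6, 211.4]
tcp_rot: [-180.0, -0.0, 36.8]
ft_force: [-1.1, 0.2, 0.2]
finger_gap: 85.3
grip_force: 0.0
```

Run:
```python
from h import *
print(sensors.sense())
s=snap("wrist");im=cv2.cvtColor(s["pixels"],cv2.COLOR_RGB2BGR);print(np.round(-s["R"].T@s["t"]),s["R"][2])
cv2.imwrite("pics/w1.png",im)
S=snap("scene")
for n,u,v,z in(("glue",265,299,0),("gluetop",265,286,90),("dish",372,332,10)): print(n,np.round(onz(S,u,v,z)))
```

```text
{'time': 1.85, 'joint_pos': array([ 3.65139939e+01, -7.21007376e+00,  1.02054440e+02,  1.31694473e-03,
        8.51505861e+01,  8.96682183e+01]), 'qd': array([ 5.98584403e-02, -8.87078194e-02, -7.84018845e-03,  6.12850225e-02,
       -1.05086496e-02, -9.25536420e+00]), 'joint_efforts': array([-6.87667489e-03, -4.31515610e+01, -4.97538400e+01,  4.73661457e-04,
       -1.01681148e-04,  2.85616726e+00]), 'tool_pos': array([371.32819964, 338.62363265, 211.36712478]), 'tcp_rot': array([-1.79998717e+02, -5.05476628e-03,  3.68456643e+01]), 'ft_force': array([-1.07108359,  0.20997163,  0.19889221]), 'wrist_torque': array([-0.02194055,  0.0651667 ,  0.0184124 ]), 'grip_force': 0.0, 'finger_gap': 85.26659520954198}
[439. 390. 353.] [-0.26104164 -0.19503412 -0.94541999]
glue [757. 245.   0.]
gluetop [758. 246.  90.]
dish [631. 481.  10.]
```

View pics/w1.png

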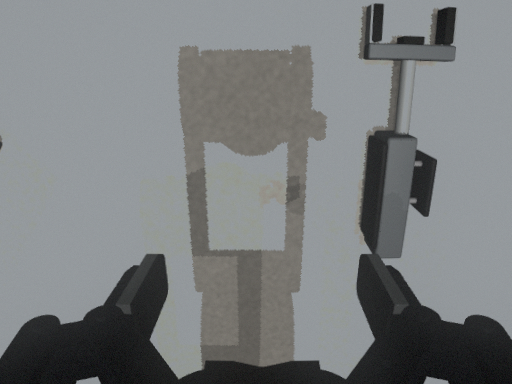

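The wrist view shows the reacher at the right: jaws near (375,25) and (445,25), crossbar at (410,52), grip block around (393,195), trigger on the right. I'll centre over it and measure.

{"method": "play_rows", "body": {"motion": [[[-0.5,5,0,0,0,0],[-1,10,0,0,0,0],[-1.5,14,0,0,0,0],[-1.5,14,0,0,0,0]]]}}

```text
time: 2.35
tool_pos: [445.7, 213.9, 211.4]
tcp_rot: [179.9, 0.0, 37.0]
ft_force: [0.6, 0.5, -0.2]
finger_gap: 85.9
grip_force: 0.0
```

Run:
```python
from h import *
st=sensors.sense();print(st["tool_pos"],st["tcp_rot"])
s=snap("wrist");im=cv2.cvtColor(s["pixels"],cv2.COLOR_RGB2BGR)
cv2.imwrite("pics/w2.png",cv2.resize(im,(800,600),interpolation=cv2.INTER_CUBIC)); np.save("w2.npy",s,allow_pickle=True)
```

```text
[445.65007836 213.92354454 211.42234568] [1.79895904e+02 3.63365293e-03 3.69569562e+01]
```

View pics/w2.png

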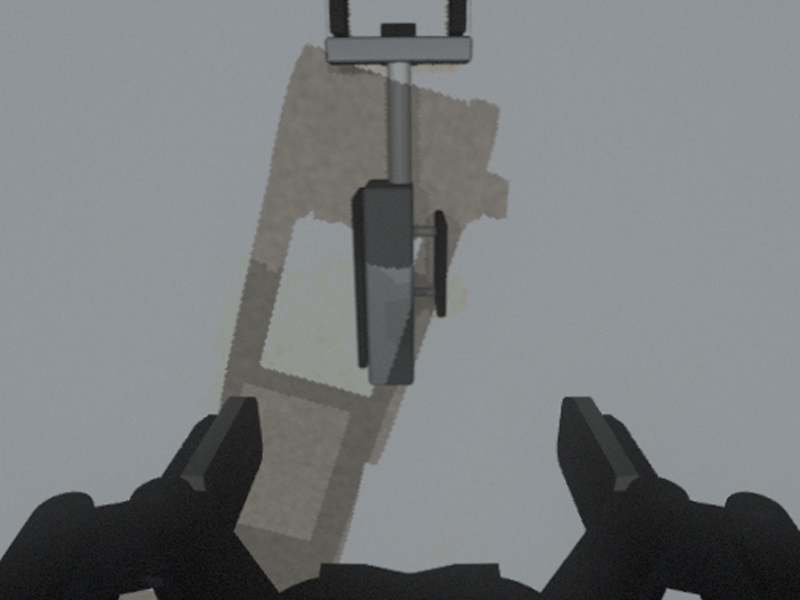

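The view is centred on the reacher: crossbar (327–471, 49), shaft at column 400, handle bar outer edge at column ~355, trigger outer edge at ~447, block's rear end at row 384. Converting these to coordinates.

Run:
```python
from h import *
s=np.load("w2.npy",allow_pickle=True).item(); k=512/800
tcp=np.array([445.65,213.92]);y=np.radians(36.96)
for n,u,v,z in[("barL",327,49,30),("barR",471,49,30),("handle f",354,195,48),("handle r",358,365,48),("trig f",446,213,48),("trig r",445,316,48),("rearL",369,384,48),("rearR",413,384,48),("frontL",365,184,48),("frontR",412,184,48),("shaft f",400,68,24),("shaft r",400,178,24)]:
    p=onz(s,(u+.5)*k-.5,(v+.5)*k-.5,z)[:2]; d=p-tcp
    print(n,np.round(p),"reacher-dir frame",np.round([d@[np.cos(y),np.sin(y)],d@[-np.sin(y),np.cos(y)]],1))
```

```text
barL [513. 323.] reacher-dir frame [119.5  46.6]
barR [562. 258.] reacher-dir frame [119.4 -35. ]
handle f [458. 263.] reacher-dir frame [38.8 31.6]
handle r [371. 198.] reacher-dir frame [-69.3  32.6]
trig f [481. 214.] reacher-dir frame [ 28.3 -21.3]
trig r [430. 175.] reacher-dir frame [-35.7 -22.1]
rearL [364. 185.] reacher-dir frame [-83.  26.]
rearR [381. 162.] reacher-dir frame [-83.   -2.5]
frontL [467. 261.] reacher-dir frame [45.  25.2]
frontR [483. 240.] reacher-dir frame [45.  -1.6]
shaft f [530. 284.] reacher-dir frame [109.3   5.3]
shaft r [479. 246.] reacher-dir frame [45.5  5.6]
```

{"method": "play_rows", "body": {"motion": [[[-0.4,-0.55,3,0,0,0],[-0.4,-0.55,7,0,0,0],[-0.4,-0.55,11,0,0,0],[-0.4,-0.55,14.5,0,0,0],[-0.4,-0.55,17,0,0,0]]]}}

```text
time: 2.9
tool_pos: [435.0, 220.4, 38.6]
tcp_rot: [-179.9, 0.1, 37.2]
ft_force: [-0.4, 0.7, 0.8]
finger_gap: 85.4
grip_force: 0.0
```

{"method": "play_rows", "body": {"motion": [[[0,0,1.5,0,0,0],[0,0,2.5,0,0,0],[0,0,3.2,0,0,0],[0,0,3.2,0,0,0]]]}}

```text
time: 3.3
tool_pos: [436.6, 220.1, 8.9]
tcp_rot: [-180.0, 0.0, 37.1]
ft_force: [0.3, 0.1, 0.6]
finger_gap: 85.2
grip_force: 0.0
```

{"method": "play_rows", "body": {"motion": [[[0,0,0,0,0,0],[0,0,0,0,0,0],[0,0,0,0,0,0],[0,0,0,0,0,0],[0,0,0,0,0,0]]], "jaw": 0.62, "squeeze": 20}}

```text
time: 3.8
tool_pos: [438.0, 220.5, 10.8]
tcp_rot: [-180.0, -0.1, 37.0]
ft_force: [-2.2, 1.2, 6.4]
finger_gap: 53.3
grip_force: 7.0
```

{"method": "play_rows", "body": {"motion": [[[0,0,-0.2,0,0,0],[-0.7,1.1,-0.2,0,0,0],[-2.2,3.3,-0.2,0,0,0],[-3.8,5.7,-0.2,0,0,0],[-5.3,8,-0.2,0,0,0]]]}}

```text
time: 4.3
tool_pos: [442.6, 122.4, 11.3]
tcp_rot: [180.0, 0.0, 37.0]
ft_force: [0.4, 0.2, -2.5]
finger_gap: 53.1
grip_force: 5.9
```

{"method": "play_rows", "body": {"motion": [[[-1.5,2.3,0,0,0,0],[-3,4.6,0,0,0,0],[-4.5,6.9,0,0,0,0],[-6,9.1,0,0,0,0],[-7.5,11.4,0,0,0,0]]]}}

```text
time: 4.8
tool_pos: [451.0, -13.9, 11.2]
tcp_rot: [-180.0, 0.0, 37.0]
ft_force: [0.6, 1.1, -2.0]
finger_gap: 53.1
grip_force: 5.9
```

{"method": "play_rows", "body": {"motion": [[[-1.5,2.3,0,0,0,3],[-3,4.3,0,0,0,7],[-4.2,6,0,0,0,11],[-4.9,7.3,0,0,0,15],[-4.9,7.3,0,0,0,19]]]}}

```text
time: 5.3
tool_pos: [456.0, -102.5, 11.4]
tcp_rot: [180.0, 0.0, 17.7]
ft_force: [-0.5, 1.3, -2.4]
finger_gap: 52.7
grip_force: 6.1
```

{"method": "play_rows", "body": {"motion": [[[0,0,0,0,0,4],[0,0,0,0,0,8],[0,0,0,0,0,12],[0,0,0,0,0,16],[0,0,0,0,0,20]]]}}

```text
time: 5.8
tool_pos: [455.7, -100.5, 11.1]
tcp_rot: [-180.0, 0.0, -2.2]
ft_force: [-0.1, -0.0, -2.3]
finger_gap: 53.0
grip_force: 6.0
```

{"method": "play_rows", "body": {"motion": [[[0,0,0,0,0,4],[0,0,0,0,0,8],[0,0,0,0,0,11],[0,0,0,0,0,13.2],[0,0,0,0,0,14.2]]]}}

```text
time: 6.3
tool_pos: [455.8, -100.5, 11.2]
tcp_rot: [180.0, 0.0, -16.3]
ft_force: [-0.1, 0.5, -2.7]
finger_gap: 53.0
grip_force: 6.0
```

Run:
```python
from h import *
st=sensors.sense();print({k:np.round(st[k],2) for k in("time","tool_pos","tcp_rot","ft_force","finger_gap","grip_force")})
S=snap("scene");D=snap("side");np.save("SD.npy",[S,D],allow_pickle=True)
a,b=[cv2.cvtColor(s["pixels"],cv2.COLOR_RGB2BGR) for s in(S,D)]
cr=lambda i,x,y:cv2.resize(i[y:y+150,x:x+100],(400,600),interpolation=cv2.INTER_CUBIC)
print(proj(S,[630,-150,20]),proj(D,[630,-150,20]))
cv2.imwrite("pics/mos2.png",np.hstack([cr(a,160,125),cr(b,250,160)]))
```

```text
{'time': np.float64(6.3), 'tool_pos': array([ 455.82, -100.47,   11.17]), 'tcp_rot': array([ 1.7999e+02,  2.0000e-02, -1.6290e+01]), 'ft_force': array([-0.08,  0.47, -2.69]), 'finger_gap': np.float64(52.95), 'grip_force': np.float64(5.97)}
[204.59518114 171.77363186] [281.96226105 235.99307359]
```

View pics/mos2.png

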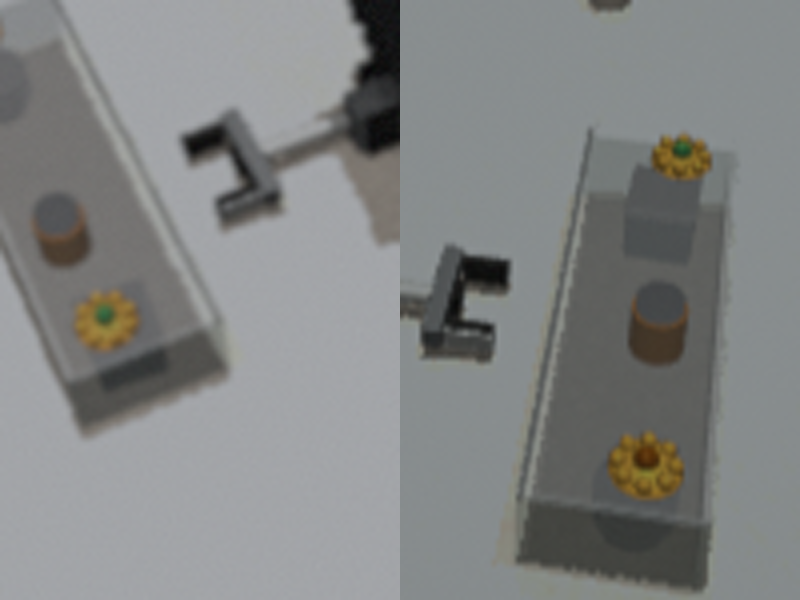

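The mosaic shows the jaws just in front of the open gap, and the jar farther in. Scene jaw tips are at about crop (182,135) and (218,207), with the lid centre at (59,214). Side jaw tips are at (510,262) and (494,328), with the lid centre at (660,304). I'll work out the jar's offset from the jaws in each view.

Run:
```python
from h import *
S,D=np.load("SD.npy",allow_pickle=True)
y=np.radians(-16.3);ex=np.array([np.cos(y),np.sin(y)]);ey=np.array([-ex[1],ex[0]]);tcp=np.array([455.8,-100.5])
f=lambda s,u,v,z:(lambda d:np.round([d@ex,d@ey],1))(onz(s,*((np.array([u,v])+.5)/4-.5+(np.array([160,125]) if s is S else np.array([150,160]))),z)[:2]-tcp)
for n,s,u,v,z in[("bar far",S,232,111,30),("bar near",S,272,200,30),("tipR",S,182,135,29),("tipL",S,218,207,29),("lid",S,59.5,214,46),("jarbase",S,64,252,6),
 ("bar far",D,455,247,30),("bar near",D,433,337,30),("tipL",D,510,262,29),("tipR",D,494,328,29),("lid",D,660,304,46),
 ("front top +y",S,215,318,68),("front top -y",S,58,0,68),("front top +y",D,591,130,68),("front top -y",D,520,496,68)]: print(n,"scene" if s is S else "side",f(s,u,v,z))
```

```text
bar far scene [121.2 -40. ]
bar near scene [127.7  47.8]
tipR scene [162.8 -36.7]
tipL scene [164.5  35.4]
lid scene [270.1   2.6]
jarbase scene [275.    5.8]
bar far side [121.7  39.4]
bar near side [124.  -48.9]
tipL side [162.5  32.3]
tipR side [162.2 -32.5]
lid side [269.2  -7.1]
front top +y scene [209. 145.]
front top -y scene [ 205.3 -168.1]
front top +y side [204.7 141.4]
front top -y side [ 204.7 -194.4]
```

{"method": "play_rows", "body": {"motion": [[[0.5,0.1,0,0,0,0],[1.5,0.15,0,0,0,0],[2.6,0.15,0,0,0,0],[3.7,0.15,0,0,0,0],[4.8,0.15,0,0,0,0]]]}}

```text
time: 6.9
tool_pos: [503.2, -115.3, 11.2]
tcp_rot: [180.0, -0.0, -16.2]
ft_force: [-0.6, 0.0, -1.6]
finger_gap: 52.9
grip_force: 5.7
```

{"method": "play_rows", "body": {"motion": [[[1,0,0,0,0,0],[1.9,0,0,0,0,0],[2.6,0,0,0,0,0],[3,0,0,0,0,0],[3,0,0,0,0,0]]]}}

```text
time: 7.4
tool_pos: [531.3, -123.4, 11.3]
tcp_rot: [180.0, -0.0, -16.2]
ft_force: [0.4, -0.7, -2.7]
finger_gap: 53.1
grip_force: 5.7
```

Run:
```python
from h import *
st=sensors.sense();print({k:np.round(st[k],2) for k in("time","tool_pos","tcp_rot","ft_force","finger_gap","grip_force")})
S=snap("scene");D=snap("side");np.save("SD2.npy",[S,D],allow_pickle=True)
a,b=[cv2.cvtColor(s["pixels"],cv2.COLOR_RGB2BGR) for s in(S,D)]
cr=lambda i,x,y:cv2.resize(i[y:y+60,x:x+40],(400,600),interpolation=cv2.INTER_CUBIC)
cv2.imwrite("pics/mos3.png",np.hstack([cr(a,165,150),cr(b,290,205)]))
```

```text
{'time': np.float64(7.4), 'tool_pos': array([ 531.32, -123.37,   11.28]), 'tcp_rot': array([ 1.800e+02, -1.000e-02, -1.621e+01]), 'ft_force': array([ 0.39, -0.73, -2.68]), 'finger_gap': np.float64(53.14), 'grip_force': np.float64(5.7)}
```

View pics/mos3.png

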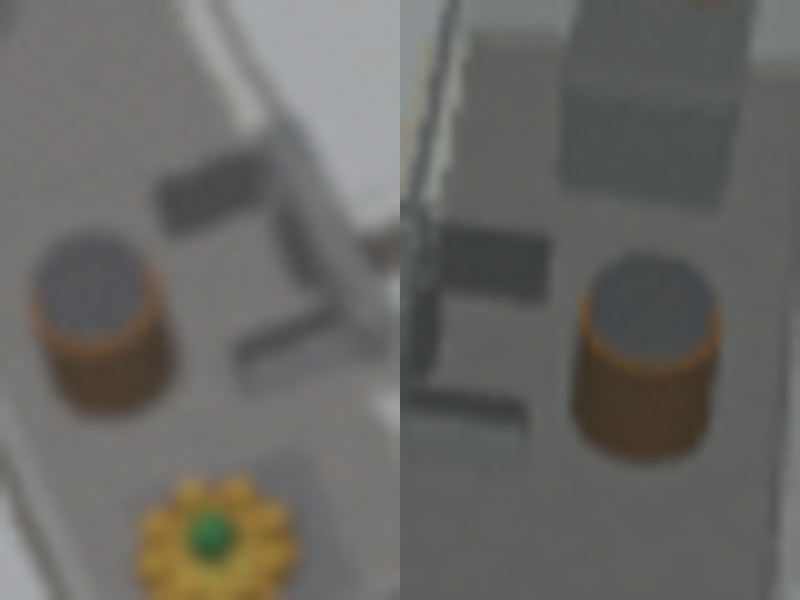

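Both jaws are inside the gap, just short of the jar. Scene inner jaw edges at the tips are about (157,187) and (237,345), lid centre (92,284). Side inner edges are (550,237) and (525,397), lid centre (654,307).

Run:
```python
from h import *
S,D=np.load("SD2.npy",allow_pickle=True)
y=np.radians(-16.2);ex=np.array([np.cos(y),np.sin(y)]);ey=np.array([-ex[1],ex[0]]);tcp=np.array([531.3,-123.4])
def tri(p,q):
    o1,d1=ray(S,*p);o2,d2=ray(D,*q)
    t=np.linalg.lstsq(np.stack([d1,-d2],1),o2-o1,rcond=None)[0]; a,b=o1+d1*t[0],o2+d2*t[1]; return (a+b)/2,np.linalg.norm(a-b)
fs=lambda u,v:(np.array([u,v])+.5)/10-.5+[165,150]
fd=lambda u,v:(np.array([u-400,v])+.5)/10-.5+[290,205]
F=lambda P:np.round([(P[:2]-tcp)@ex,(P[:2]-tcp)@ey],1)
for n,a,b,z in[("R in",(157,187),(525,397),29),("L in",(237,345),(550,237),29),("lid",(92,284),(654,307),46)]:
    P,e=tri(fs(*a),fd(*b)); print(n,"S",F(onz(S,*fs(*a),z)),"D",F(onz(D,*fd(*b),z)),"tri",F(P),P[2].round(1),round(e,1))
```

```text
R in S [162.3 -35.3] D [160.1 -27.5] tri [161.6 -31.9] 33.5 2.5
L in S [161.7  27.5] D [160.5  34.1] tri [161.4  30.1] 32.7 1.5
lid S [192.9   1.5] D [191.   -5.1] tri [191.7  -1.3] 42.2 1.5
```

{"method": "play_rows", "body": {"motion": [[[0.4,0,0,0,0,0],[0.9,0,0,0,0,0],[1.3,0,0,0,0,0],[1.7,0,0,0,0,0],[1.9,0,0,0,0,0]]]}}

```text
time: 8.0
tool_pos: [549.6, -128.7, 11.3]
tcp_rot: [180.0, -0.0, -16.2]
ft_force: [-0.4, 0.4, -2.5]
finger_gap: 52.7
grip_force: 5.7
```

{"method": "play_rows", "body": {"motion": [[[0.4,0,0,0,0,0],[0.8,0,0,0,0,0],[1.2,0,0,0,0,0],[1.5,0,0,0,0,0],[1.6,0,0,0,0,0]]]}}

```text
time: 8.5
tool_pos: [564.8, -133.1, 11.3]
tcp_rot: [180.0, -0.0, -16.2]
ft_force: [-0.6, 0.2, -2.6]
finger_gap: 52.8
grip_force: 5.7
```

Run:
```python
from h import *
st=sensors.sense();print({k:np.round(st[k],2) for k in("time","tool_pos","tcp_rot","ft_force","finger_gap","grip_force")})
S=snap("scene");D=snap("side");np.save("SD3.npy",[S,D],allow_pickle=True)
a,b=[cv2.cvtColor(s["pixels"],cv2.COLOR_RGB2BGR) for s in(S,D)]
cr=lambda i,x,y:cv2.resize(i[y:y+60,x:x+40],(400,600),interpolation=cv2.INTER_CUBIC)
cv2.imwrite("pics/mos4.png",np.hstack([cr(a,165,150),cr(b,290,205)]))
```

```text
{'time': np.float64(8.5), 'tool_pos': array([ 564.81, -133.14,   11.3 ]), 'tcp_rot': array([ 1.800e+02, -1.000e-02, -1.621e+01]), 'ft_force': array([-0.59,  0.21, -2.58]), 'finger_gap': np.float64(52.75), 'grip_force': np.float64(5.71)}
```

View pics/mos4.png

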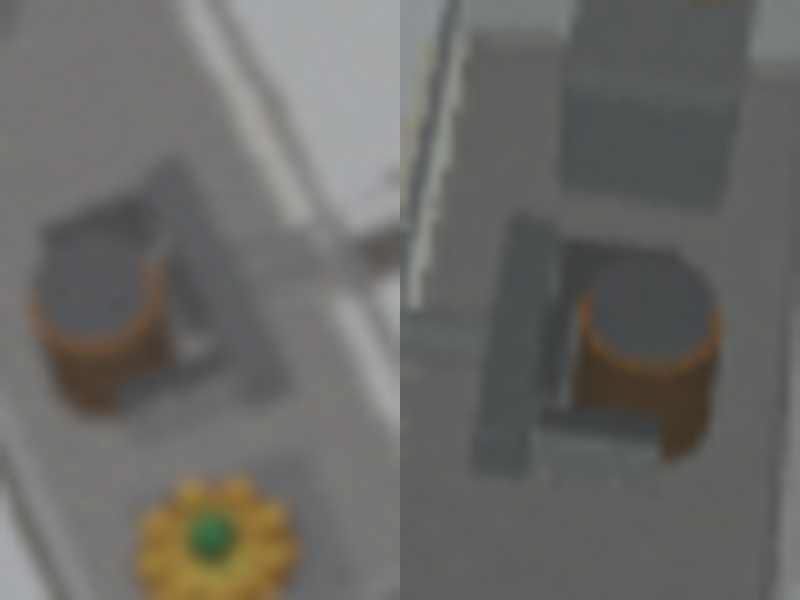

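The jar hasn't moved and stands between the jaws (side lid centre still (654,307)). The stop is still a few mm away, so I'll go in 2.5 mm more and then close gently, compensating for the sideways shift.

{"method": "play_rows", "body": {"motion": [[[0.1,0,0,0,0,0],[0.2,0,0,0,0,0],[0.25,0,0,0,0,0]]]}}

```text
time: 8.9
tool_pos: [566.8, -133.7, 11.3]
tcp_rot: [180.0, 0.0, -16.2]
ft_force: [-2.0, 0.9, -1.6]
finger_gap: 53.1
grip_force: 5.8
```

{"method": "play_rows", "body": {"motion": [[[0,-0.05,0,0,0,0],[0,-0.15,0,0,0,0],[0,-0.15,0,0,0,0]]], "jaw": 0.58}}

```text
time: 9.2
tool_pos: [567.4, -132.6, 11.6]
tcp_rot: [180.0, -0.0, -16.2]
ft_force: [-2.7, -1.1, 2.9]
finger_gap: 49.5
grip_force: 5.6
```

{"method": "play_rows", "body": {"motion": [[[0,-0.05,0,0,0,0],[0,-0.1,0,0,0,0],[0,-0.1,0,0,0,0]]], "jaw": 0.555}}

```text
time: 9.5
tool_pos: [567.7, -131.8, 12.0]
tcp_rot: [180.0, -0.0, -16.2]
ft_force: [-3.1, -1.7, 5.9]
finger_gap: 47.3
grip_force: 5.8
```

{"method": "play_rows", "body": {"motion": [[[-0.05,-0.04,-0.1,0,0,0],[-0.05,-0.08,-0.15,0,0,0],[-0.05,-0.08,-0.15,0,0,0]]], "jaw": 0.535}}

```text
time: 9.8
tool_pos: [567.2, -130.2, 12.5]
tcp_rot: [-180.0, 0.0, -16.2]
ft_force: [0.1, -0.3, -2.0]
finger_gap: 45.9
grip_force: 7.5
```

{"method": "play_rows", "body": {"motion": [[[0,-0.05,-0.05,0,0,0],[0,-0.08,-0.05,0,0,0],[0,-0.08,-0.05,0,0,0]]], "jaw": 0.515}}

```text
time: 10.1
tool_pos: [567.4, -129.6, 13.0]
tcp_rot: [180.0, 0.0, -16.2]
ft_force: [1.2, -0.7, -5.0]
finger_gap: 44.7
grip_force: 16.9
```

{"method": "play_rows", "body": {"motion": [[[0,0,0.05,0,0,0],[0,0,0.05,0,0,0],[0,0,0.05,0,0,0],[0,0,0.05,0,0,0],[0,0,0.05,0,0,0]]]}}

```text
time: 10.6
tool_pos: [567.4, -129.6, 12.8]
tcp_rot: [-180.0, 0.0, -16.2]
ft_force: [-0.1, 0.7, -2.9]
finger_gap: 44.2
grip_force: 16.9
```

{"method": "play_rows", "body": {"motion": [[[-0.1,0,0,0,0,0],[-0.4,0,0,0,0,0],[-0.8,0,0,0,0,0],[-1.3,0,0,0,0,0],[-1.8,0,0,0,0,0]]]}}

```text
time: 11.1
tool_pos: [549.9, -124.5, 12.9]
tcp_rot: [180.0, -0.0, -16.2]
ft_force: [2.0, -0.1, -3.2]
finger_gap: 44.4
grip_force: 17.0
```

{"method": "play_rows", "body": {"motion": [[[-0.5,0,0,0,0,0],[-1,0,0,0,0,0],[-1.5,0,0,0,0,0],[-2,0,0,0,0,0],[-2.5,0,0,0,0,0]]]}}

```text
time: 11.6
tool_pos: [525.9, -117.5, 12.9]
tcp_rot: [180.0, -0.0, -16.2]
ft_force: [1.7, -1.2, -2.9]
finger_gap: 44.6
grip_force: 16.9
```

Run:
```python
from h import *
st=sensors.sense();print({k:np.round(st[k],2) for k in("time","tool_pos","tcp_rot","ft_force","finger_gap","grip_force")})
S=snap("scene");D=snap("side")
a,b=[cv2.cvtColor(s["pixels"],cv2.COLOR_RGB2BGR) for s in(S,D)]
cr=lambda i,x,y:cv2.resize(i[y:y+75,x:x+50],(400,600),interpolation=cv2.INTER_CUBIC)
cv2.imwrite("pics/mos5.png",np.hstack([cr(a,165,140),cr(b,275,200)]))
```

```text
{'time': np.float64(11.6), 'tool_pos': array([ 525.89, -117.5 ,   12.87]), 'tcp_rot': array([ 1.800e+02, -1.000e-02, -1.621e+01]), 'ft_force': array([ 1.73, -1.22, -2.91]), 'finger_gap': np.float64(44.63), 'grip_force': np.float64(16.88)}
```

View pics/mos5.png

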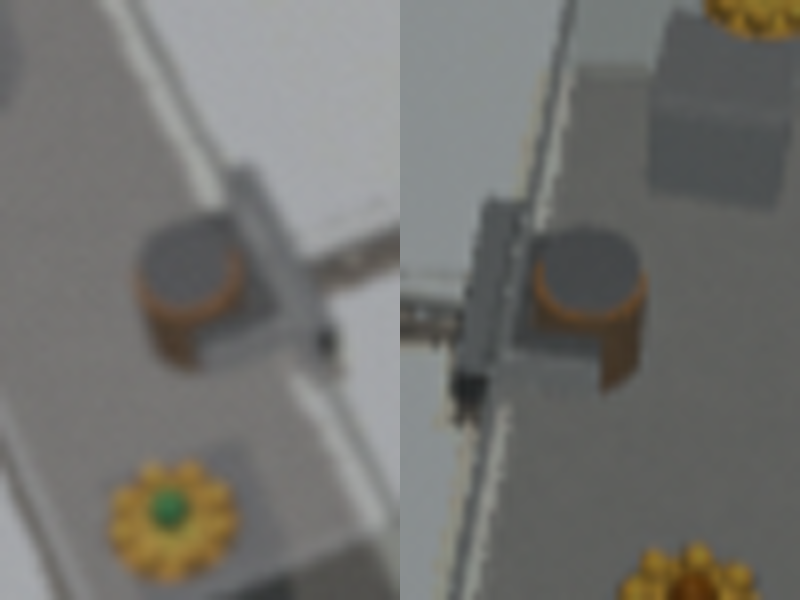

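The jar is held between the jaws and moving with the reacher (lid at (190,265) scene, (590,262) side). I'll keep drawing.

{"method": "play_rows", "body": {"motion": [[[-0.4,0,0,0,0,0],[-1,0,0,0,0,0],[-1.7,0,0,0,0,0],[-2.4,0,0,0,0,0],[-3.1,0,0,0,0,0]]]}}

```text
time: 12.2
tool_pos: [495.9, -108.8, 12.8]
tcp_rot: [180.0, -0.0, -16.2]
ft_force: [1.8, 0.4, -2.1]
finger_gap: 43.9
grip_force: 16.8
```

{"method": "play_rows", "body": {"motion": [[[-0.7,0,0,0,0,0],[-1.4,0,0,0,0,0],[-2.1,0,0,0,0,0],[-2.8,0,0,0,0,0],[-3.5,0,0,0,0,0]]]}}

```text
time: 12.7
tool_pos: [462.3, -99.0, 12.8]
tcp_rot: [180.0, -0.0, -16.2]
ft_force: [2.2, 0.3, -4.0]
finger_gap: 44.6
grip_force: 16.7
```

{"method": "play_rows", "body": {"motion": [[[-0.6,0,0,0,0,0],[-1.1,0,0,0,0,0],[-1.4,0,0,0,0,0],[-1.5,0,0,0,0,0],[-1.5,0,0,0,0,0]]]}}

```text
time: 13.2
tool_pos: [448.2, -94.9, 12.8]
tcp_rot: [-180.0, 0.0, -16.2]
ft_force: [-0.0, 0.1, -2.5]
finger_gap: 44.3
grip_force: 16.6
```

Run:
```python
from h import *
st=sensors.sense();print({k:np.round(st[k],2) for k in("time","tool_pos","tcp_rot","ft_force","finger_gap","grip_force")})
S=snap("scene");D=snap("side")
a,b=[cv2.cvtColor(s["pixels"],cv2.COLOR_RGB2BGR) for s in(S,D)]
cr=lambda i,x,y:cv2.resize(i[y:y+120,x:x+80],(400,600),interpolation=cv2.INTER_CUBIC)
cv2.imwrite("pics/mos6.png",np.hstack([cr(a,165,120),cr(b,250,180)]))
np.save("SD6.npy",[S,D],allow_pickle=True)
```

```text
{'time': np.float64(13.2), 'tool_pos': array([448.21, -94.91,  12.76]), 'tcp_rot': array([-1.800e+02,  2.000e-02, -1.621e+01]), 'ft_force': array([-0.02,  0.11, -2.51]), 'finger_gap': np.float64(44.33), 'grip_force': np.float64(16.61)}
```

View pics/mos6.png

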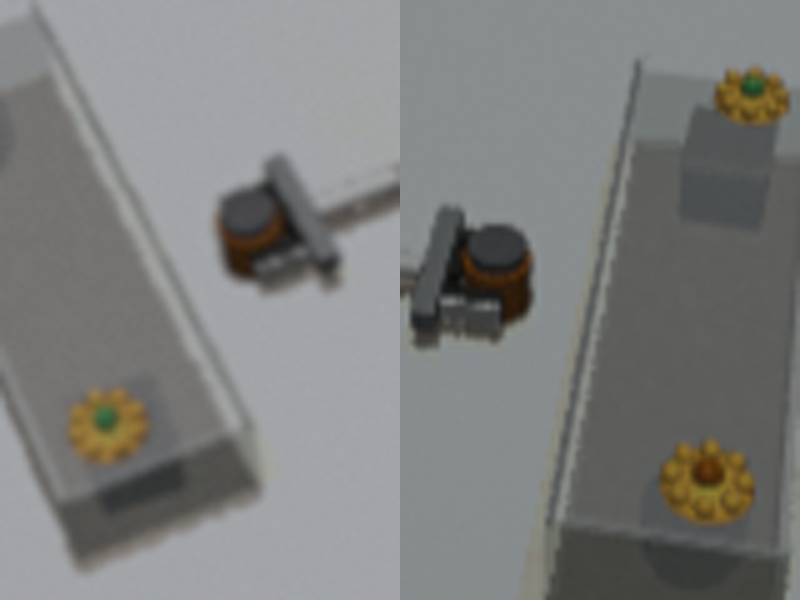

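The jar stands clear in front of the shelf, about 55 mm from its edge (lid at (250,210) scene, (497,248) side). I'll release it gradually.

{"method": "play_rows", "body": {"motion": [[[0,0.04,0.05,0,0,0],[0,0.08,0.08,0,0,0],[0,0.08,0.08,0,0,0]]], "jaw": 0.54}}

```text
time: 13.6
tool_pos: [448.4, -95.7, 12.2]
tcp_rot: [-180.0, -0.0, -16.2]
ft_force: [-1.2, 2.8, 2.0]
finger_gap: 46.2
grip_force: 8.4
```

{"method": "play_rows", "body": {"motion": [[[0,0.1,0.03,0,0,0],[0,0.2,0.06,0,0,0],[0,0.3,0.1,0,0,0],[0,0.3,0.1,0,0,0]]], "jaw": 0.61}}

```text
time: 14.0
tool_pos: [447.7, -98.8, 11.2]
tcp_rot: [-180.0, -0.0, -16.2]
ft_force: [-0.4, 2.4, 1.7]
finger_gap: 52.2
grip_force: 7.0
```

{"method": "play_rows", "body": {"motion": [[[0,0.1,0,0,0,0],[0,0.15,0,0,0,0],[0,0.15,0,0,0,0],[0,0.15,0,0,0,0]]], "jaw": 0.66}}

```text
time: 14.4
tool_pos: [447.0, -100.2, 11.0]
tcp_rot: [180.0, -0.0, -16.2]
ft_force: [0.8, 0.8, 0.1]
finger_gap: 56.2
grip_force: 0.3
```

{"method": "play_rows", "body": {"motion": [[[0,0,0,0,0,0],[0,0,0,0,0,0],[0,0,0,0,0,0],[0,0,0,0,0,0],[0,0,0,0,0,0]]], "jaw": 1}}

```text
time: 14.9
tool_pos: [446.9, -100.1, 11.0]
tcp_rot: [180.0, 0.0, -16.2]
ft_force: [0.6, -0.2, 0.6]
finger_gap: 85.5
grip_force: 0.0
```

{"method": "play_rows", "body": {"motion": [[[0,0,-1,0,0,0],[0,0,-3,0,0,0],[0,0,-6,0,0,0],[0,0,-10,0,0,0],[0,0,-14,0,0,0]]]}}

```text
time: 15.4
tool_pos: [446.5, -99.9, 152.8]
tcp_rot: [180.0, 0.0, -16.2]
ft_force: [1.0, -0.6, 0.1]
finger_gap: 85.6
grip_force: 0.0
```

{"method": "play_rows", "body": {"motion": [[[0,0,-3,0,0,0],[0,0,-6,0,0,0],[0,0,-8,0,0,0],[0,0,-8,0,0,0],[0,0,-8,0,0,0]]]}}

```text
time: 15.9
tool_pos: [447.1, -100.1, 231.4]
tcp_rot: [180.0, -0.1, -16.2]
ft_force: [-0.0, -0.4, -0.2]
finger_gap: 85.5
grip_force: 0.0
```

Run:
```python
from h import *
st=sensors.sense();print({k:np.round(st[k],2) for k in("time","tool_pos","ft_force")})
W=snap("wrist");D=snap("side")
a,b=[cv2.cvtColor(s["pixels"],cv2.COLOR_RGB2BGR) for s in(W,D)]
cv2.imwrite("pics/fin.png",np.hstack([cv2.resize(a[0:384,100:356],(400,600)),cv2.resize(b[180:300,250:330],(400,600),interpolation=cv2.INTER_CUBIC)]))
```

```text
{'time': np.float64(15.9), 'tool_pos': array([ 447.1 , -100.14,  231.38]), 'ft_force': array([-0.04, -0.37, -0.17])}
```

View pics/fin.png

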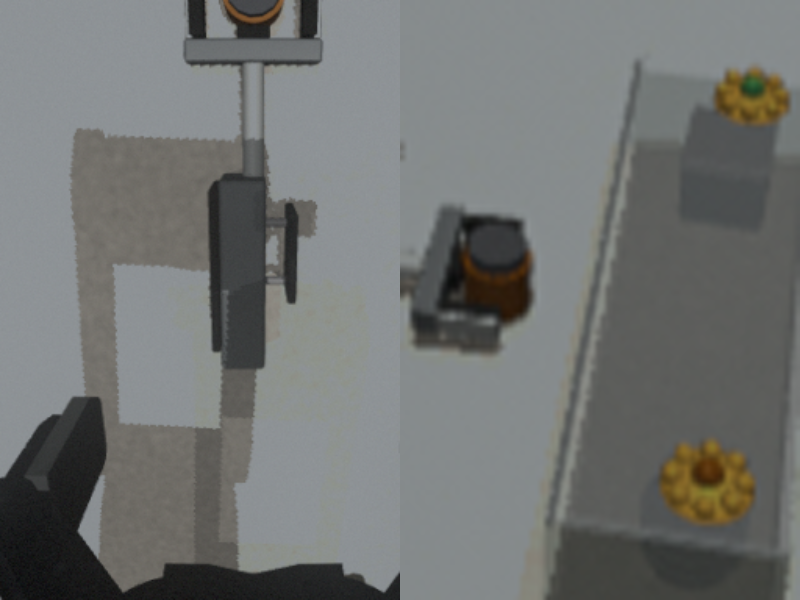

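The reacher lies flat and the jar stands upright between its open jaws, with a gap on each side (wrist view: jar at column 253, jaw faces at ~207 and ~300). The gripper is clear of everything, so I'm handing in.

```bash
python3 -c "
from bench import job
print(job.hand_in())"
```

```text
the job is handed in; nothing more can be done
None
```

I handed in the job at about 16 s of the 48 s allowed: the jar stands upright about 55 mm in front of the shelf edge (my estimate), released between the open jaws, and the reacher lies flat on the table; the hand-in gave no pass or fail result.

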